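# Pack the repair tray with the right spares

## Task

Pack the blue repair tray: stand the white knob insulator upright in the green round dish, lay the grey tape roll flat and centred on the orange round pad, and lay the sound fuse (the one without the black scorched band) along the red two-saddle cradle, resting in both vees and centred lengthwise. The brown insulator, the black tape roll and the scorched fuse do not belong in the kit: leave them where they are.

Things in the scene. Friction and masses are not known exactly. Their poses are not given: they have to be found in the camera images.
- white_insulator_center (a point): loose white porcelain knob insulator, waisted, round, 40 mm in diameter, 38 mm tall, standing upright on the desk, about 90 g; the point is its centre, 19 mm above its underside; z is its axis
- grey_tape_center (a point): loose roll of grey tape, 62 mm in diameter, 19 mm high, lying flat, about 50 g; the point is its centre, 9.5 mm above its underside; z is its axis. It is held across its outside
- sound_fuse_center (a point): loose cartridge fuse with a plain white porcelain body and pale metal end caps, lying on the desk, 75 mm long, 25 mm in diameter (22 mm at the middle), about 70 g, can roll if pushed; the point is its centre, 12.5 mm above the desk; y is its long axis
- brown_insulator_center (a point): look-alike, must stay: dark brown knob insulator, 45 mm in diameter, 42 mm tall; the point is its centre, 21 mm above the desk
- black_tape_center (a point): look-alike, must stay: roll of black tape, 70 mm in diameter, 19 mm high; the point is its centre
- scorched_fuse_center (a point): look-alike, must stay: the same 75 x 25 mm cartridge fuse but with a 26 mm wide black scorched band round its middle, can roll; the point is its centre; y is its long axis
- tray: blue open tray, fixed to the desk, 88 mm (its x) by 262 mm (its y), walls 14 mm high and 4 mm thick, floor 4 mm thick; origin at the centre of its underside. It holds the three inserts side by side along its y, 84 mm apart, in any order; each insert is fixed, 76 mm (x) by 82 mm (y), with a 5 mm base plate; tray and inserts have the same yaw
- dish_floor (a point): the green insert: a low round dish, inside diameter 62 mm, rim 6 mm high above its floor; the point is the centre of the dish's floor, 9 mm above the desk; axes as the tray's
- pad_top (a point): the orange insert: a raised round pad 54 mm in diameter (smaller than the tape roll), standing 14 mm above the insert's base plate; the point is the centre of its flat top, 23 mm above the desk; axes as the tray's
- cradle_seat (a point): the red insert: two upright V-shaped saddles, each 10 mm thick, 60 mm apart along y, free between them for fingers (50 mm); the point is where the fuse's centre lies when seated, 34 mm above the desk, 25 mm above the insert's base plate; the seated fuse lies along y; the vees have 45 degree flanks, are about 34 mm wide at the top, and their upper edges are 33 mm above the desk

How it is judged:
By the outcome, as a careful person would: the job done as asked, in the order asked, and still so for the second after the job is handed in, with the robot touching nothing.
It also fails if it takes over 90 s, if anything falls off the work surface, if the arm or the gripper's body presses on something with over 40 N, if the wrist force passes 120 N, or if a joint passes its speed limit or range.

## Robot

A 7-joint arm with a two-finger parallel gripper is mounted at the origin on a cart in front of the work surface, level with it; the furniture and walls round the work are solid. World frame = base frame: x ahead of the robot, y to its left, z up, the work surface at z = 0. Lengths are in m, angles in rad, forces in N, time in s.
With the tool pointing down it reaches from about 0.425 to 0.95 m from the base axis. Payload 4.7 kg.
Tool frame: the origin (TCP) lies on the centre line of the jaws, within the pads' length; the fingertips stand robot.nose_length ahead of it and the grasp point (between the pads) lies 8 mm behind it (robot.nose_length is the distance from the TCP to the fingertips, in m); z points along the fingers, y is the line along which they close (so a half turn about z gives the same grasp; the last joint's range is limited). The gripper opens to 85 mm and grips with 20 to 120 N. Pads are 22 mm wide; open, the fingers measure 114 mm over their backs; the gripper's body (76 mm by 85 mm) begins 54 mm behind the grasp point. The pads swing forward as they close: fully open they stand 13 mm farther back than shut.
Start: joints at [-1.284, 0.469, -0.049, 1.532, 0.024, 1.141, -0.082], TCP at [0.21, 0.642, 0.213] pointing down, gripper open.
Joint ranges: [-2.59, 2.59], [-0.33, 1.99], [-1.39, 1.29], [0.1, 2.45], [-1.04, 4.18], [0.21, 1.99], [-2.66, 2.66]. Speed limits (rad/s): [2.57, 2.57, 3.14, 3.14, 3.14, 3.14, 3.14].

## Interface

Orientations are given as [roll, pitch, yaw] about the fixed x, y, z axes, in that order (R = Rz(yaw) Ry(pitch) Rx(roll)).
In Python, from plant import robot gives the robot as it stands. Calls block until the motion is done:
- robot.goto(position, orientation): joint-space move of the TCP to a pose.
- robot.move_straight(position, vel=0.15, attitude=None, contact_N=None): straight line of the TCP; attitude=None keeps the orientation; vel is the mean speed in m/s. With contact_N (N) it stops when the force on the tool has changed by that much, and returns True; else False.
- robot.move_joints(angles): joint-space move.
- robot.grip(opening, strength=None): opening from 0.0 (shut) to 1.0 (fully open); strength is the grip in N (None keeps the last); returns when the fingers have stopped.
- robot.sleep(seconds).
- robot.inverse_kinematics(position, orientation): joint angles nearest the present ones, or None.
- robot.sense(): the state.
- robot.grab_frame(name): name is "scene" or "top"; returns a dict with "image" (480x640x3 uint8, red, green, blue), "range_z" (480x640 float32, m along the optical axis (not along the pixel's ray), 0 where there is no reading), "fx", "fy", "cx", "cy" (pixels), "R" (3x3) and "t" (3): a world point X has camera coordinates R X + t. Camera axes: x right, y down, z forward; pixel columns grow to the right and rows downward; lengths in m; the calibration is good to about 2 mm. A picture is of the moment at which its call begins.
A pose or a line that the arm cannot do raises robot.IKError and nothing moves.
- robot.close_job(): hands the job in; it is judged then, once.
The state is a dict: "t": time; "joint_pos": joint angles; "joint_velocities": joint speeds; "effort": joint torques, N m; "tcp_pos": TCP position; "tcp_rot": TCP orientation; "wrist_force": force on the tool from outside, world axes, zero at the start; "torque": the same for the moment, N m; "opening": opening from 0.0 (shut) to 1.0 (fully open); "gripper_force": force on a finger pad.
Only numpy, scipy, OpenCV 4.12 (cv2) and the standard library are available. Lean on these libraries where they do the work, as an engineer would, in place of code of your own. Each camera call takes 0.05 s, during which the arm holds its last target. There are 200 camera calls.

## Working session

There is one attempt and no reset: what is moved stays moved. The work goes in short steps, each a Python script; the robot and the scene stay as the last script left them, time stands still between calls to the robot, and variables do not carry over. Pictures are saved under pics/ and viewed, at most 14 in all, crops included, and the job is handed in when it is done.

```bash
ls; mkdir -p pics
python3 - <<'E'
from plant import robot
import cv2,numpy as np
print(robot.nose_length, robot.sense()['t'], robot.sense()['tcp_rot'])
for n in ("top","scene"):
    f=robot.grab_frame(n)
    cv2.imwrite(f"pics/{n}0.png",f["image"][:,:,::-1])
    np.savez(f"{n}0.npz",**f)
    print(n,f["fx"],f["cx"],f["cy"],np.round(f["R"],3).tolist(),np.round(f["t"],3))
E
```

```text
pics
0.011 0.0 [-3.13963246e+00  6.63185846e-05  2.82583491e+00]
top 436.64894346995925 319.0299377900061 231.22852773861163 [[0.016, -1.0, -0.006], [-0.988, -0.015, -0.154], [0.154, 0.008, -0.988]] [-0.056  0.481  0.859]
scene 513.6421646611193 324.84246329995653 244.1840348041309 [[0.815, -0.58, -0.008], [-0.273, -0.372, -0.887], [0.512, 0.725, -0.461]] [-0.402  0.176  0.754]
```

View pics/top0.png

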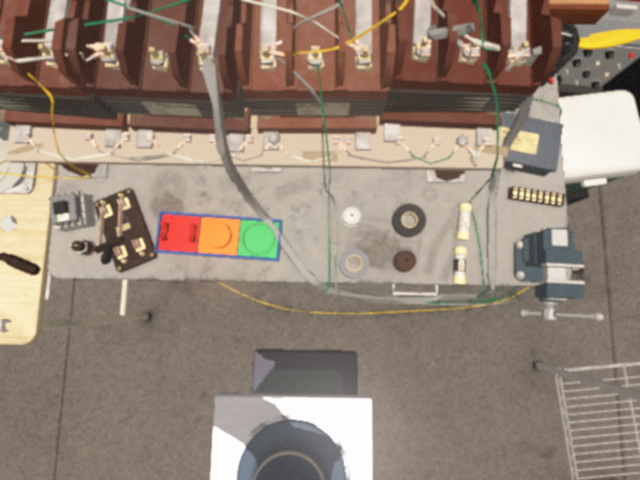

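View pics/scene0.png

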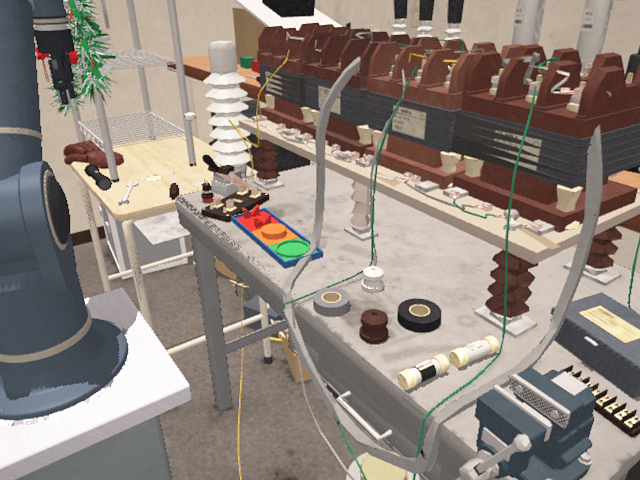

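The top view shows the tray (red 180,235; orange 219,236; green 259,239) and the white knob at (351,216). The grey roll is at (354,263), the black roll at (409,220) and the brown knob at (404,261). The sound fuse is at (464,222) and the scorched one at (460,265). Cables hang over the desk, so I'll get positions for those and look at enlarged crops.

```bash
cat > h.py <<'E'
import numpy as np,cv2
def back(f,u,v,z=None):
    "pixel -> world; on plane z if given, else by depth"
    R,t=f["R"],f["t"]; d=np.array([(u-f["cx"])/f["fx"],(v-f["cy"])/f["fy"],1.])
    C=-R.T@t; r=R.T@d
    if z is None: return C+r*f["range_z"][int(round(v)),int(round(u))]
    return C+r*(z-C[2])/r[2]
def cloud(f):
    v,u=np.mgrid[:480,:640]; Z=f["range_z"]
    P=np.stack([(u-f["cx"])/f["fx"]*Z,(v-f["cy"])/f["fy"]*Z,Z],-1)
    return (P-f["t"])@f["R"]
def crop(f,u0,u1,v0,v1,name,k):
    cv2.imwrite(name,cv2.resize(f["image"][v0:v1,u0:u1,::-1],None,fx=k,fy=k,interpolation=cv2.INTER_CUBIC))
E
python3 - <<'E'
from h import *
f=dict(np.load("top0.npz")); s=dict(np.load("scene0.npz"))
a=cv2.resize(f["image"][200:275,145:295,::-1],None,fx=5,fy=5,interpolation=cv2.INTER_CUBIC)[:290]
b=cv2.resize(f["image"][195:295,325:485,::-1],None,fx=5,fy=5,interpolation=cv2.INTER_CUBIC)
cv2.imwrite("pics/c1.png",cv2.resize(f["image"][200:275,145:295,::-1],None,fx=5,fy=5,interpolation=cv2.INTER_CUBIC)); cv2.imwrite("pics/c2.png",b)
p=lambda n,f,pts:[print(n,q,np.round(back(f,*q),3)) for q in pts]
p("greycable top",f,[(210,60),(222,130),(240,190),(270,222),(300,262),(330,290),(400,300),(470,299),(490,260),(495,200),(510,130)])
p("green top",f,[(323,120),(328,180),(328,250),(497,120),(488,170),(482,250)])
p("greycable scene",s,[(355,62),(320,150),(318,220),(288,290),(310,380),(365,430),(432,460),(437,420),(530,345),(585,250),(596,140)])
p("green scene",s,[(405,85),(375,180),(370,265),(320,293),(532,90),(510,200),(500,345)])
p("shelf",f,[(150,145),(300,150),(450,155),(300,162),(300,120),(300,70)])
P=cloud(f)
for y in (0.3,0.15,0,-.15,-.3):
    m=(abs(P[...,1]-y)<.01)&(f["range_z"]>0)&(P[...,2]>0.1)
    print(y,[(x,round(float(P[...,2][m&(abs(P[...,0]-x)<.02)].max()),2)) for x in np.arange(.3,1.2,.08).round(2) if (m&(abs(P[...,0]-x)<.02)).any()])
E
```

```text
greycable top (210, 60) [0.672 0.105 0.357]
greycable top (222, 130) [0.587 0.094 0.313]
greycable top (240, 190) [0.547 0.103 0.115]
greycable top (270, 222) [ 0.344 -0.056  0.923]
greycable top (300, 262) [ 0.42  -0.01   0.013]
greycable top (330, 290) [ 0.344 -0.056  0.923]
greycable top (400, 300) [ 0.346 -0.237 -0.1  ]
greycable top (470, 299) [ 0.35  -0.391 -0.078]
greycable top (490, 260) [ 0.431 -0.407  0.009]
greycable top (495, 200) [ 0.558 -0.42   0.016]
greycable top (510, 130) [ 0.655 -0.395  0.161]
green top (323, 120) [ 0.609 -0.054  0.303]
green top (328, 180) [ 0.601 -0.066 -0.001]
green top (328, 250) [ 0.448 -0.068  0.001]
green top (497, 120) [ 0.609 -0.31   0.311]
green top (488, 170) [ 0.583 -0.357  0.148]
green top (482, 250) [ 0.453 -0.394  0.001]
greycable scene (355, 62) [0.639 0.099 0.356]
greycable scene (320, 150) [0.552 0.096 0.198]
greycable scene (318, 220) [0.54  0.088 0.052]
greycable scene (288, 290) [ 0.38  -0.047  0.009]
greycable scene (310, 380) [ 0.72   0.415 -0.72 ]
greycable scene (365, 430) [ 0.737  0.14  -0.726]
greycable scene (432, 460) [
[... 487 characters left out ...]
  0.232]
green scene (500, 345) [ 0.551 -0.368  0.014]
shelf (150, 145) [0.612 0.255 0.176]
shelf (300, 150) [ 0.61  -0.013  0.166]
shelf (450, 155) [ 0.599 -0.279  0.181]
shelf (300, 162) [ 0.587 -0.013  0.166]
shelf (300, 120) [ 0.656 -0.013  0.192]
shelf (300, 70) [ 0.672 -0.019  0.333]
0.3 [(np.float64(0.62), 0.34), (np.float64(0.7), 0.4), (np.float64(0.78), 0.36)]
0.15 [(np.float64(0.62), 0.35), (np.float64(0.7), 0.39), (np.float64(0.78), 0.36)]
0 [(np.float64(0.62), 0.34), (np.float64(0.7), 0.39), (np.float64(0.78), 0.36)]
-0.15 [(np.float64(0.62), 0.17), (np.float64(0.7), 0.4), (np.float64(0.78), 0.37)]
-0.3 [(np.float64(0.62), 0.35), (np.float64(0.7), 0.39), (np.float64(0.78), 0.37)]
```

View pics/c1.png

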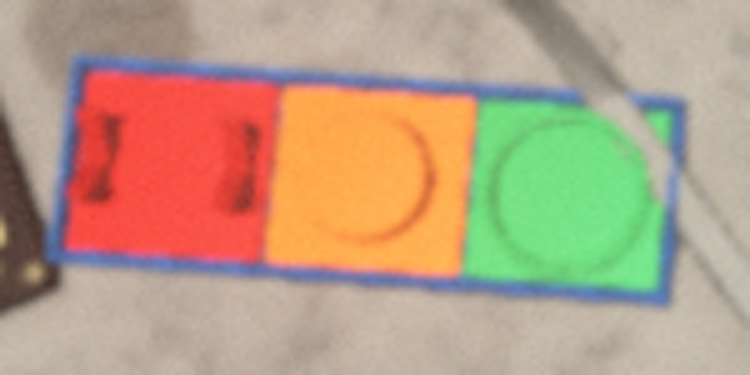

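View pics/c2.png

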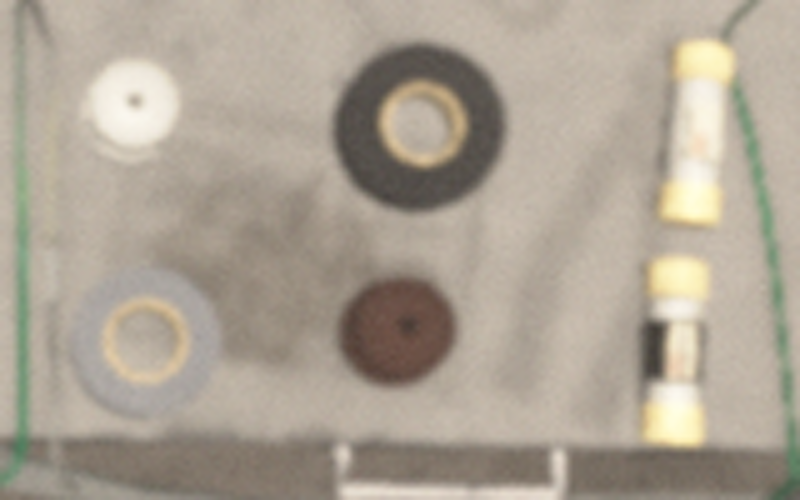

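The tray's crop shows its outer corners at (73,57), (686,100), (668,303) and (48,265), with the cable crossing the green corner. The second crop gives the white knob at (135,103), the grey roll at (146,342) and the sound fuse's axis from (704,40) to (690,225). I'll compute positions and clearances to the cables.

Run:
```python
from h import *
f=dict(np.load("top0.npz")); s=dict(np.load("scene0.npz"))
c1=lambda a,b:(145+(a+.5)/5-.5,200+(b+.5)/5-.5); c2=lambda a,b:(325+(a+.5)/5-.5,195+(b+.5)/5-.5)
C=np.array([back(f,*c1(*q),z=.016) for q in [(73,57),(686,100),(668,303),(48,265)]]); print("corners",C.round(4).tolist())
m=C.mean(0); ey=(C[0]-C[1]+C[3]-C[2])/2; ex=(C[0]-C[3]+C[1]-C[2])/2
print("tray",m.round(4),"len",np.linalg.norm(ey),np.linalg.norm(ex),"yaw",np.arctan2(-ey[0],ey[1]),np.arctan2(ex[1],ex[0]))
u=ey/np.linalg.norm(ey)
print("cradle",m+.084*u,"dish",m-.084*u, "dish by circle",back(f,*c1(571,197),z=.015),"pad circ",back(f,*c1(371,178),z=.023))
print("white",back(f,*c2(135,103),z=.038)); print("grey",back(f,*c2(146,342),z=.019))
print("brown",back(f,*c2(399,330),z=.042)); print("black",back(f,*c2(420,127),z=.019))
for n,a,b in(("sound",(704,40),(690,225)),("scorch",(680,258),(675,443))):
    A,B=back(f,*c2(*a),z=.0125),back(f,*c2(*b),z=.0125); print(n,(A+B)/2,A-B,np.linalg.norm(A-B))
# scene camera cross-check by colour/depth
P=cloud(s); I=s["image"].astype(int)
for n,mask in (("green",(I[...,1]>1.4*I[...,0])&(I[...,1]>150)),("orange",(I[...,0]>220)&(I[...,1]>110)&(I[...,1]<190)&(I[...,2]<110)),("red",(I[...,0]>180)&(I[...,1]<90)&(I[...,2]<90))):
  for c,Q in (("scene",P),):
    k=mask&(abs(Q[...,0]-.5)<.1)&(abs(Q[...,1]-.2)<.2)&(Q[...,2]>-.01)&(Q[...,2]<.06); q=Q[k]; print(n,k.sum(),q.mean(0).round(4),q.min(0).round(3),q.max(0).round(3))
# obstacles z>0.05, x<0.64
for n,Q in (("top",cloud(f)),("scene",P)):
  k=(Q[...,0]>.33)&(Q[...,0]<.6)&(Q[...,1]>-.45)&(Q[...,1]<.35)&(Q[...,2]>.05)&(Q[...,2]<.6); q=Q[k]
  for y in np.arange(-.44,.36,.04):
    w=q[abs(q[:,1]-y)<.02]
    if len(w)>2: print(n,round(y,2),len(w),[(round(float(b),2),float(w[abs(w[:,2]-b)<.03][:,0].min().round(3))) for b in np.arange(.08,.5,.06) if (abs(w[:,2]-b)<.03).any()])
crop(s,270,520,220,400,"pics/c3.png",3)
```

```text
corners [[0.5236, 0.2914, 0.016], [0.5091, 0.0307, 0.016], [0.4231, 0.0356, 0.016], [0.4349, 0.2954, 0.016]]
tray [0.4727 0.1633 0.016 ] len 0.26057491681346345 0.08745167609557811 yaw -0.050561238719136224 -0.05130408151134695
cradle [0.47690625 0.24716669 0.016     ] dish [0.46841558 0.07938138 0.016     ] dish by circle [0.46711176 0.07785821 0.015     ] pad circ [0.47271914 0.16044258 0.023     ]
white [ 0.51647576 -0.11510291  0.038     ]
grey [ 0.41951288 -0.12142044  0.019     ]
brown [ 0.42406053 -0.22177928  0.042     ]
black [ 0.51174368 -0.23610542  0.019     ]
sound [ 0.51264382 -0.35433382  0.0125    ] [ 0.07957778 -0.00866648  0.        ] 0.08004830167516182
scorch [ 0.42028126 -0.34301757  0.0125    ] [ 0.07709714 -0.00464765  0.        ] 0.07723710363158215
green 524 [0.4667 0.0817 0.0101] [0.427 0.035 0.006] [0.511 0.122 0.017]
orange 480 [0.4708 0.1572 0.0148] [0.438 0.121 0.005] [0.517 0.282 0.025]
red 367 [0.4767 0.2485 0.0123] [0.443 0.207 0.001] [0.532 0.34  0.034]
top -0.36 281 [(0.08, 0.555), (0.14, 0.554), (0.2, 0.554)]
top -0.32 466 [(0.08, 0.595), (0.14, 0.
[... 1271 characters left out ...]
), (0.2, 0.589)]
scene -0.08 569 [(0.08, 0.55), (0.14, 0.551), (0.2, 0.553), (0.26, 0.562), (0.32, 0.6)]
scene -0.04 440 [(0.08, 0.555), (0.14, 0.552), (0.2, 0.552), (0.26, 0.564), (0.32, 0.599)]
scene -0.0 197 [(0.14, 0.58), (0.2, 0.588)]
scene 0.04 185 [(0.14, 0.579), (0.2, 0.593)]
scene 0.08 1371 [(0.08, 0.531), (0.14, 0.543), (0.2, 0.543), (0.26, 0.544), (0.32, 0.567)]
scene 0.12 276 [(0.08, 0.541), (0.14, 0.545), (0.2, 0.544), (0.26, 0.547), (0.32, 0.569)]
scene 0.16 76 [(0.14, 0.58), (0.2, 0.579)]
scene 0.2 142 [(0.14, 0.579), (0.2, 0.584)]
scene 0.24 146 [(0.14, 0.58), (0.2, 0.584)]
scene 0.28 112 [(0.14, 0.579), (0.2, 0.58)]
scene 0.32 357 [(0.08, 0.434), (0.14, 0.399), (0.2, 0.589)]
```

View pics/c3.png

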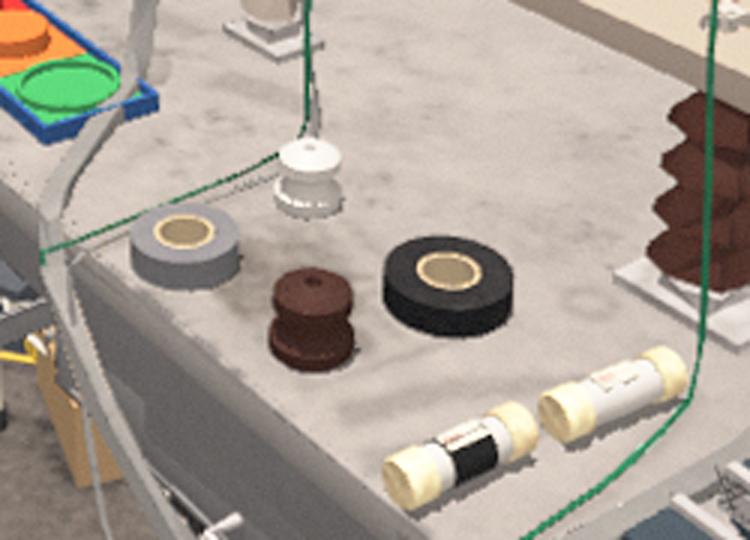

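All cross-checks agree to within 3 mm. A thin green wire hangs by the knob and by the sound fuse, and the grey cable hangs at x≈0.54 by the dish, so I'll choose grasp yaws that clear them. Next I'll check reach for the planned poses and the wire height near the fuse.

Run:
```python
from h import *
from plant import robot
pi=np.pi
print(np.round(robot.sense()['joint_pos'],2))
P={"start2":((.46,.15,.25),(0,pi)),"white":((.5165,-.115,.02),(pi/4,-3*pi/4)),"dish":((.466,.079,.03),(-.05,pi-.05)),
"grey":((.4195,-.1214,.013),(pi/2,-pi/2)),"pad":((.472,.161,.036),(pi/2-.05,-pi/2-.05)),
"fuse":((.506,-.354,.018),(-.09,pi-.09)),"cradle":((.475,.242,.039),(pi/2-.05,-pi/2-.05))}
for n,(p,ys) in P.items():
    for y in ys:
        j=robot.inverse_kinematics(p,[pi,0,y]); print(n,round(y,2),None if j is None else np.round(j,2))
s=dict(np.load("scene0.npz")); Q=cloud(s); I=s["image"].astype(int)
k=(I[...,1]>I[...,0]+15)&(I[...,1]>I[...,2]+5)&(Q[...,1]<-.33)&(Q[...,1]>-.42)&(Q[...,2]<.06)&(Q[...,0]>.4)&(Q[...,0]<.6)&(s["range_z"]>0)
q=Q[k]; print(q[np.argsort(q[:,0])][::4].round(3).tolist())
w=(Q[...,1]>.28)&(Q[...,1]<.35)&(Q[...,0]>.38)&(Q[...,0]<.57)&(Q[...,2]>.05); print(Q[w][::12].round(2).tolist()[:25])
# fuse by depth
w=(abs(Q[...,0]-.512)<.06)&(abs(Q[...,1]+.355)<.03)&(Q[...,2]>.018)&(Q[...,2]<.04); q=Q[w]; print("fuse",len(q),q.mean(0),q.min(0),q.max(0)); print(np.polyfit(q[:,0],q[:,1],1))
```

```text
[-1.28  0.47 -0.05  1.53  0.02  1.14 -0.08]
start2 0 [-0.98  0.12  0.64  1.95 -0.08  1.09 -1.87]
start2 3.14 [-0.62  0.12  0.24  1.94 -0.03  1.09  1.2 ]
white 0.79 [-0.46  0.63  0.8   2.08 -0.69  0.72  0.01]
white -2.36 [-0.01  0.49  0.2   2.05 -0.16  0.61  2.65]
dish -0.05 [-0.79  0.48  0.67  2.19 -0.52  0.62 -1.36]
dish 3.09 [-0.39  0.41  0.16  2.17 -0.12  0.57  1.38]
grey 1.57 [-0.4   0.5   0.74  2.28 -0.64  0.57  0.83]
grey -1.57 [-0.63  0.69  1.11  2.29 -0.97  0.76 -1.97]
pad 1.52 [-0.7   0.44  0.36  2.12 -0.26  0.62 -0.21]
pad -1.62 [-0.23  0.44 -0.23  2.09  0.17  0.63  2.52]
fuse -0.09 [-0.16  0.92  1.1   1.87 -0.98  1.02 -0.28]
fuse 3.05 [ 0.08  0.69  0.66  1.86 -0.59  0.79  2.54]
cradle 1.52 [-0.81  0.48  0.33  2.04 -0.25  0.66 -0.36]
cradle -1.62 [-0.33  0.48 -0.28  2.01  0.21  0.68  2.35]
[[0.401, -0.392, 0.004], [0.403, -0.391, 0.006], [0.406, -0.392, 0.003], [0.408, -0.389, 0.005], [0.411, -0.39, 0.004], [0.413, -0.39, 0.005], [0.417, -0.391, 0.003], [0.42, -0.39, 0.004], [0.422, -0.389, 0.004], [0.423, -0.391, 0.005], [0.427, -0.388, 0.004], [0.43, -0.391, 0.005], [0.43
[... 1364 characters left out ...]
, 0.051], [0.558, -0.364, 0.056], [0.559, -0.366, 0.029]]
[[0.4, 0.33, 0.16], [0.41, 0.33, 0.15], [0.4, 0.33, 0.15], [0.4, 0.32, 0.15], [0.41, 0.32, 0.15], [0.42, 0.33, 0.14], [0.42, 0.33, 0.14], [0.41, 0.33, 0.13], [0.41, 0.33, 0.13], [0.43, 0.33, 0.13], [0.44, 0.34, 0.12], [0.44, 0.33, 0.12], [0.45, 0.32, 0.12], [0.44, 0.33, 0.11], [0.44, 0.34, 0.11], [0.43, 0.34, 0.11], [0.46, 0.33, 0.11], [0.45, 0.32, 0.11], [0.46, 0.33, 0.1], [0.46, 0.33, 0.1], [0.47, 0.34, 0.09], [0.49, 0.34, 0.08], [0.48, 0.34, 0.08], [0.5, 0.35, 0.07], [0.5, 0.35, 0.06]]
fuse 559 [ 0.50747301 -0.35643221  0.02270777] [ 0.45207517 -0.36990907  0.0180454 ] [ 0.55944383 -0.33610875  0.0397782 ]
[-0.14987372 -0.28037535]
```

```bash
cat >> h.py <<'E'
from plant import robot
pi=np.pi
def ms(p,yaw=None,vel=.2,**k): return robot.move_straight(list(p),vel=vel,attitude=None if yaw is None else [pi,0,yaw],**k)
def st(tag=""):
    s=robot.sense(); print(tag,"t%.1f"%s["t"],np.round(s["tcp_pos"],4),"yaw",np.round(s["tcp_rot"],3)[2],"open %.3f gf %.1f"%(s["opening"],s["gripper_force"]),"F",np.round(s["wrist_force"],1))
def snap(n):
    f=robot.grab_frame(n); return f
E
python3 - <<'E'
from h import *
robot.grip(.75,40)
ms((.44,.2,.25),pi/2,.3); ms((.47,-.115,.22),pi/4,.3); st("mid")
ms((.515,-.115,.12),pi/4,.2); ms((.5165,-.115,.021),pi/4,.1,contact_N=12); st("low")
f=snap("scene"); crop(f,300,460,210,330,"pics/w1.png",5)
robot.grip(0,40); st("grip")
E
```

```text
mid t3.5 [ 0.4699 -0.1135  0.2199] yaw 0.788 open 0.751 gf 0.0 F [0.2 0.2 0.2]
low t5.3 [ 0.517  -0.1152  0.0215] yaw 0.785 open 0.752 gf 0.0 F [ 0.2 -0.5 -0.2]
grip t6.0 [ 0.5165 -0.115   0.021 ] yaw 0.785 open -0.001 gf 0.0 F [-0.2  0.6 -0.3]
```

View pics/w1.png

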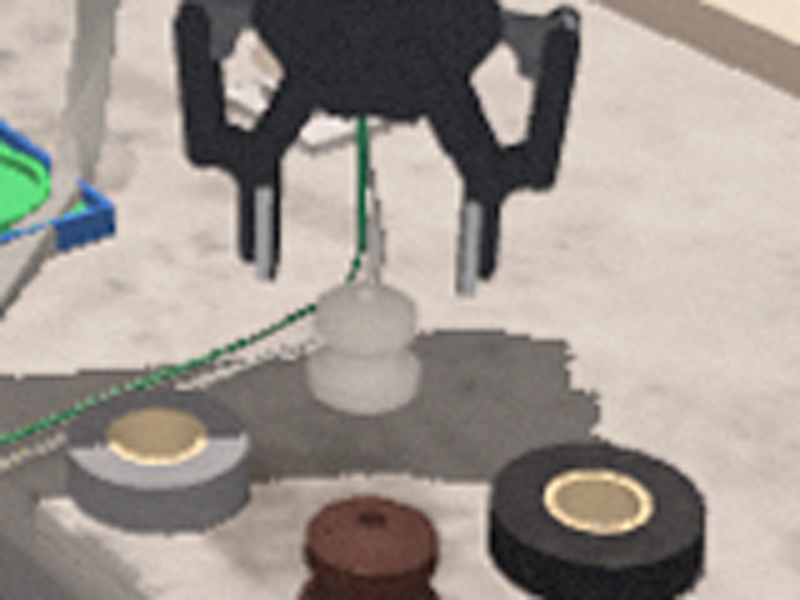

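The picture shows the open fingers straddling the knob's line, with the tips at about row 285, level with the top of the knob. That is higher than the TCP height I was told, and the grip shut on nothing, so I'll look again with depth.

Run:
```python
from h import *
st()
f=snap("scene"); t=snap("top"); st()
a=cv2.resize(f["image"][210:330,300:460,::-1],None,fx=3.75,fy=3.75,interpolation=cv2.INTER_CUBIC)
b=cv2.resize(t["image"][180:290,300:400,::-1],None,fx=3.2,fy=4.09)
cv2.imwrite("pics/w2.png",cv2.resize(np.hstack([a,cv2.resize(b,(400,450))]),(800,360)))
np.savez("s1.npz",**f); np.savez("t1.npz",**t)
for n,F in (("s",f),("t",t)):
    Q=cloud(F); k=(abs(Q[...,0]-.53)<.1)&(abs(Q[...,1]+.115)<.07)&(F["range_z"]>0)
    q=Q[k]
    for lo in np.arange(.006,.12,.01):
        w=q[(q[:,2]>lo)&(q[:,2]<=lo+.01)]
        if len(w): print(n,round(lo,3),len(w),w.mean(0).round(3),w.min(0).round(3)[:2],w.max(0).round(3)[:2])
```

```text
t6.0 [ 0.5165 -0.115   0.021 ] yaw 0.785 open -0.001 gf 0.0 F [-0.2  0.6 -0.3]
 t6.1 [ 0.5165 -0.115   0.021 ] yaw 0.785 open 0.001 gf 0.0 F [-0.2  0.4  0.5]
s 0.006 212 [ 0.494 -0.123  0.011] [ 0.43  -0.151] [ 0.535 -0.069]
s 0.016 213 [ 0.455 -0.123  0.019] [ 0.43  -0.151] [ 0.526 -0.092]
s 0.026 153 [ 0.51  -0.123  0.032] [ 0.497 -0.135] [ 0.535 -0.101]
s 0.036 65 [ 0.511 -0.121  0.039] [ 0.502 -0.129] [ 0.524 -0.106]
s 0.046 88 [ 0.513 -0.119  0.052] [ 0.501 -0.131] [ 0.56  -0.066]
s 0.056 77 [ 0.513 -0.118  0.061] [ 0.501 -0.13 ] [ 0.558 -0.067]
s 0.066 87 [ 0.51  -0.121  0.071] [ 0.501 -0.132] [ 0.558 -0.066]
s 0.076 110 [ 0.509 -0.122  0.082] [ 0.487 -0.146] [ 0.528 -0.101]
s 0.086 240 [ 0.509 -0.121  0.092] [ 0.482 -0.15 ] [ 0.54  -0.089]
s 0.096 213 [ 0.509 -0.121  0.101] [ 0.475 -0.158] [ 0.544 -0.085]
s 0.106 233 [ 0.508 -0.123  0.111] [ 0.469 -0.162] [ 0.548 -0.079]
s 0.116 311 [ 0.507 -0.124  0.121] [ 0.465 -0.167] [ 0.551 -0.081]
t 0.006 8 [ 0.438 -0.126  0.013] [ 0.431 -0.145] [ 0.447 -0.11 ]
t 0.016 133 [ 0.439 -0.129  0.019] [ 0.43  -0.151] [ 0.449 -0.107]
```

View pics/w2.png

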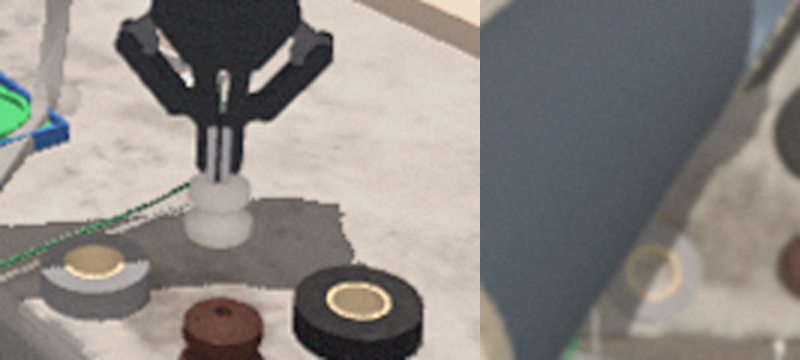

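The xy is right, but the shut fingertips really stand at z≈0.04, about 30 mm higher than reported. I'll find the true desk height by touching down gently with the fingers open round the knob, then grip.

Run:
```python
from h import *
print(robot.nose_length)
ms((.5165,-.115,.07)); robot.grip(.75,40); ms((.5165,-.115,.02)); st("pre")
print(ms((.5165,-.115,-.04),vel=.04,contact_N=5)); st("touch")
z=robot.sense()["tcp_pos"][2]
ms((.5165,-.115,z+.012),vel=.1); st("up")
f=snap("scene"); crop(f,300,460,210,330,"pics/w3.png",5)
Q=cloud(f); k=(abs(Q[...,0]-.53)<.1)&(abs(Q[...,1]+.115)<.07)&(f["range_z"]>0)&(f["image"].max(-1)<70)&(Q[...,2]>.006);print("lowest dark",np.sort(Q[k][:,2])[:10].round(3))
robot.grip(0,40); st("grip")
```

```text
0.011
pre t7.5 [ 0.5162 -0.1153  0.0198] yaw 0.785 open 0.750 gf 0.0 F [ 0.5 -0.1  0.6]
True
touch t8.5 [ 0.5164 -0.115  -0.0239] yaw 0.785 open 0.751 gf 3.1 F [-1.   1.5  6.4]
up t8.8 [ 0.517  -0.1151 -0.0117] yaw 0.786 open 0.748 gf 0.0 F [0.5 0.  0.5]
lowest dark [0.012 0.013 0.018 0.018 0.019 0.02  0.02  0.021 0.021 0.021]
grip t9.2 [ 0.5163 -0.115  -0.0119] yaw 0.786 open 0.438 gf 40.0 F [-1.3 -0.   3.4]
```

View pics/w3.png

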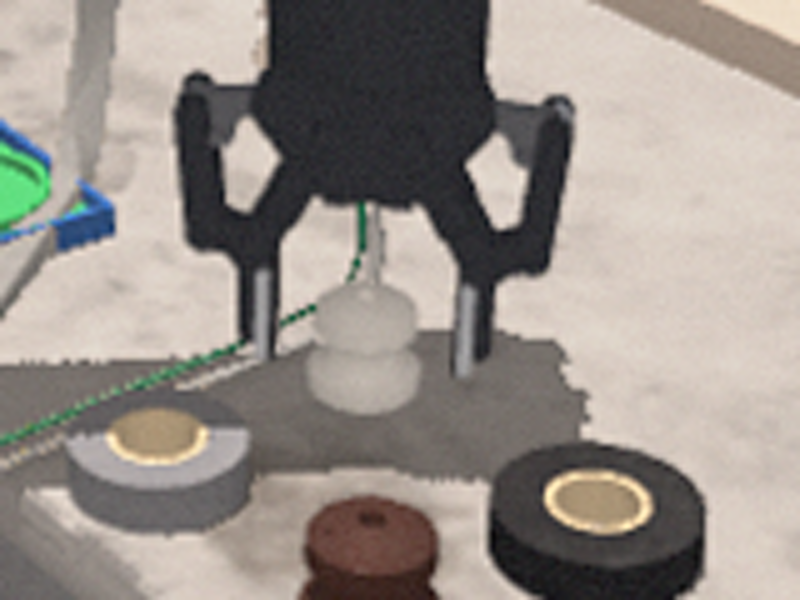

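Now the tips are level with the knob's lower half (about row 360) and the grip holds at 0.438 open (≈40 mm) with 40 N. Next I'll lift it and place it in the dish.

Run:
```python
from h import *
ms((.5155,-.115,.05)); ms((.46,-.11,.10)); ms((.46,.079,.10),-.05,.2); ms((.466,.079,.03),-.05,.15); st("above")
print(ms((.466,.079,-.008),vel=.04,contact_N=5)); st("down")
robot.grip(.62); st("rel"); ms((.464,.079,.06),vel=.15); ms((.44,-.03,.10),pi/2,.25); ms((.425,-.12,.10),pi/2,.2)
f=snap("top"); g=snap("scene"); st()
a=cv2.resize(f["image"][195:280,150:380,::-1],None,fx=3.4,fy=3.4,interpolation=cv2.INTER_CUBIC)
b=cv2.resize(g["image"][200:290,220:420,::-1],(782,270),interpolation=cv2.INTER_CUBIC)
cv2.imwrite("pics/d1.png",np.vstack([a[:, :782],b]))
```

```text
above t11.9 [0.4665 0.0782 0.0304] yaw -0.051 open 0.437 gf 40.2 F [ 0.1 -0.3  0. ]
True
down t12.7 [ 0.4657  0.079  -0.0029] yaw -0.05 open 0.437 gf 41.2 F [-1.3 -0.5  8.1]
rel t13.0 [ 0.4649  0.079  -0.0035] yaw -0.05 open 0.618 gf 0.0 F [ 0.2 -0.7 -0.3]
 t16.1 [ 0.4253 -0.1185  0.0999] yaw 1.573 open 0.618 gf 0.0 F [-0.5  0.6 -0.3]
```

View pics/d1.png

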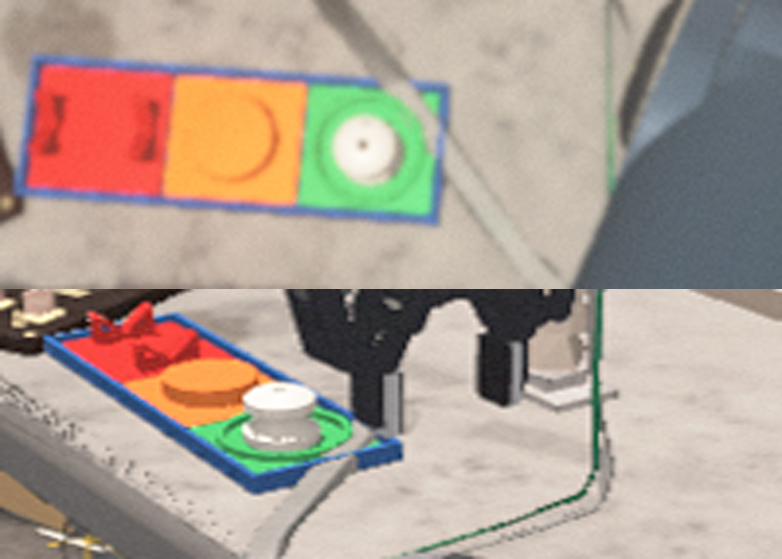

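The knob stands upright in the green dish: top view (363,147), rim centre about (369,140). Contact came at exactly the predicted height. Next is the grey roll.

Run:
```python
from h import *
for n in("top0","scene0"):
    s=dict(np.load(n+".npz")); Q=cloud(s); k=(np.hypot(Q[...,0]-.4195,Q[...,1]+.1214)<.045)&(Q[...,2]>.0155)&(Q[...,2]<.025); q=Q[k]
    (cx,cy),r=cv2.minEnclosingCircle((q[:,:2]*1000).astype(np.float32)); print(n,len(q),cx,cy,r, np.percentile(q[:,1],[1,99]).mean(),np.percentile(q[:,0],[1,99]).mean())
robot.grip(.95,40)
ms((.4195,-.1225,.03),pi/2,.15); print(ms((.4195,-.1225,-.021),vel=.06,contact_N=6)); st("low")
robot.grip(0,40); st("grip")
ms((.4195,-.1225,.03),vel=.15); st("lift")
ms((.43,-.1,.09)); ms((.472,.162,.09),pi/2-.05,.2); ms((.472,.162,.02),vel=.12); st("above")
f=snap("scene"); crop(f,200,360,180,300,"pics/p1.png",4)
```

```text
top0 546 419.5246276855469 -121.96253204345703 30.9370174407959 -0.12181147652506165 0.41951702867674334
scene0 529 419.8143615722656 -122.14543151855469 32.73006057739258 -0.12269563933559346 0.4189947766707236
False
low t18.1 [ 0.4197 -0.1226 -0.0208] yaw 1.571 open 0.949 gf 0.0 F [-0.  -0.5 -0.2]
grip t18.4 [ 0.4199 -0.1225 -0.0203] yaw 1.571 open 0.707 gf 42.2 F [-1.5 -0.3  5.4]
lift t18.9 [ 0.4196 -0.1222  0.03  ] yaw 1.571 open 0.704 gf 43.3 F [-0.2 -0.8 -0. ]
above t21.6 [0.4725 0.1618 0.0204] yaw 1.52 open 0.706 gf 43.3 F [ 0.1 -0.1 -0.6]
```

View pics/p1.png

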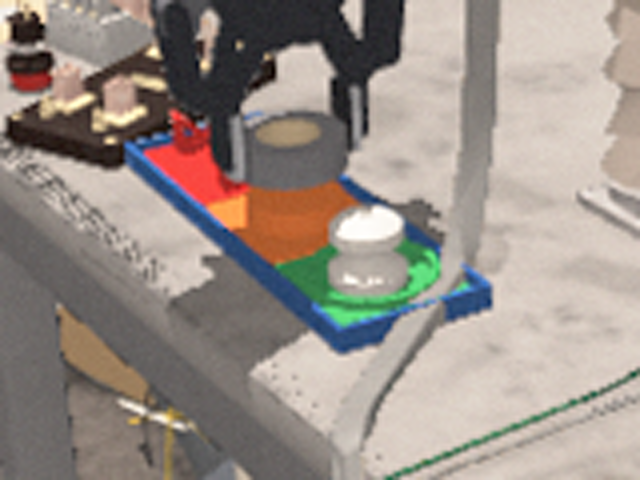

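The roll hangs level above the orange pad. I'll refine the pad centre from the first frames' depth and set it down.

Run:
```python
from h import *
c=[]
for n in("top0","scene0"):
    s=dict(np.load(n+".npz")); Q=cloud(s); k=(np.hypot(Q[...,0]-.472,Q[...,1]-.162)<.036)&(Q[...,2]>.019)&(Q[...,2]<.028); q=Q[k]
    (cx,cy),r=cv2.minEnclosingCircle((q[:,:2]*1000).astype(np.float32)); print(n,len(q),cx,cy,r, [np.percentile(q[:,i],[1,99]).mean().round(4) for i in(0,1)]); c.append((cx/1000,cy/1000))
c=np.mean(c,0); 
p=c if np.hypot(*(c-[.472,.162]))<.004 else np.array([.472,.162]); print(p)
ms((*p,.012),vel=.08); print(ms((*p,-.003),vel=.04,contact_N=5)); st("down")
robot.grip(.9); st("rel"); ms((*p,.09),vel=.15); ms((.46,.0,.12),pi/2,.25); ms((.46,-.25,.13),-.12,.3)
robot.grip(.5,40); f=snap("top"); g=snap("scene"); st(); np.savez("t2.npz",**f); np.savez("s2.npz",**g)
for n,s in(("t",f),("s",g)):
    Q=cloud(s); k=(np.hypot(Q[...,0]-p[0],Q[...,1]-p[1])<.045)&(Q[...,2]>.038)&(Q[...,2]<.047); q=Q[k]
    (cx,cy),r=cv2.minEnclosingCircle((q[:,:2]*1000).astype(np.float32)); print("tape",n,len(q),cx,cy,r,q[:,2].mean())
    k=(abs(Q[...,0]-.512)<.06)&(abs(Q[...,1]+.355)<.026)&(Q[...,2]>.0195)&(Q[...,2]<.03)&(Q[...,0]>.465)&(Q[...,0]<.555); q=Q[k]
    if len(q)>20: print("fuse",n,len(q),q.mean(0),[np.percentile(q[:,i],[1,99]) for i in (0,1)],np.polyfit(q[:,0],q[:,1],1))
a=cv2.resize(f["image"][195:280,150:300,::-1],None,fx=4,fy=4); b=cv2.resize(g["image"][320:400,380:520,::-1],(600,260)); cv2.imwrite("pics/q1.png",np.vstack([a,b]) if True else 0)
```

```text
top0 512 473.2235107421875 163.3482666015625 27.23244285583496 [np.float64(0.4732), np.float64(0.1624)]
scene0 239 471.5873718261719 163.5496063232422 28.423471450805664 [np.float64(0.4723), np.float64(0.1626)]
[0.47240544 0.16344894]
True
down t22.2 [0.473  0.1637 0.0019] yaw 1.521 open 0.707 gf 44.9 F [-0.  -0.2  0.5]
rel t22.5 [0.4725 0.1636 0.002 ] yaw 1.521 open 0.901 gf 0.0 F [-1.3  0.5 -0.7]
 t26.4 [ 0.4601 -0.25    0.13  ] yaw -0.12 open 0.501 gf 0.0 F [-0.3  0.3  0.2]
tape t 576 471.97332763671875 163.99559020996094 31.35282325744629 0.04197523686330731
tape s 281 471.89599609375 164.08999633789062 32.69697570800781 0.041171841120821236
fuse s 438 [ 0.50777    -0.35577013  0.02289274] [array([0.47257138, 0.54625697]), array([-0.36760687, -0.34329433])] [-0.13263522 -0.28842195]
```

View pics/q1.png

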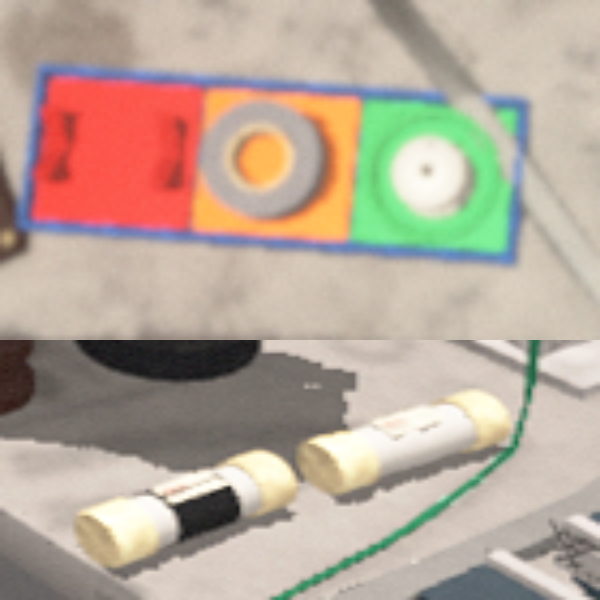

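The roll lies flat and centred on the pad (roll centre 0.472, 0.164, top at 0.042). In the lower panel the sound fuse still lies next to the green wire. Next I'll grasp the fuse 6 mm off its middle to keep the body clear of the hanging wire, and lift it.

Run:
```python
from h import *
y=-.12; g=(.5045,-.3548)
ms((*g,.09),y,.15); ms((*g,.03),vel=.12); print(ms((*g,-.013),vel=.06,contact_N=5)); st("low")
robot.grip(0,40); st("grip")
ms((*g,.05),vel=.1); st("lift")
ms((.46,-.28,.10)); ms((.45,0,.12),.9,.25); ms((.474,.241,.11),pi/2-.051,.2); ms((.4764,.2413,.05),vel=.12); st("hover")
f=snap("scene"); np.savez("s3.npz",**f); crop(f,190,330,150,260,"pics/f1.png",5)
```

```text
False
low t28.9 [ 0.5046 -0.3551 -0.0128] yaw -0.12 open 0.495 gf 0.0 F [-0.8 -0.5  0.1]
grip t29.2 [ 0.5048 -0.3549 -0.0125] yaw -0.12 open 0.245 gf 39.1 F [-0.1  0.2  3.4]
lift t30.0 [ 0.5044 -0.3543  0.0498] yaw -0.12 open 0.242 gf 39.1 F [-0.1 -0.3 -1.3]
hover t33.9 [0.4769 0.2411 0.0503] yaw 1.519 open 0.243 gf 39.1 F [-0.4 -0.5 -0.8]
```

View pics/f1.png

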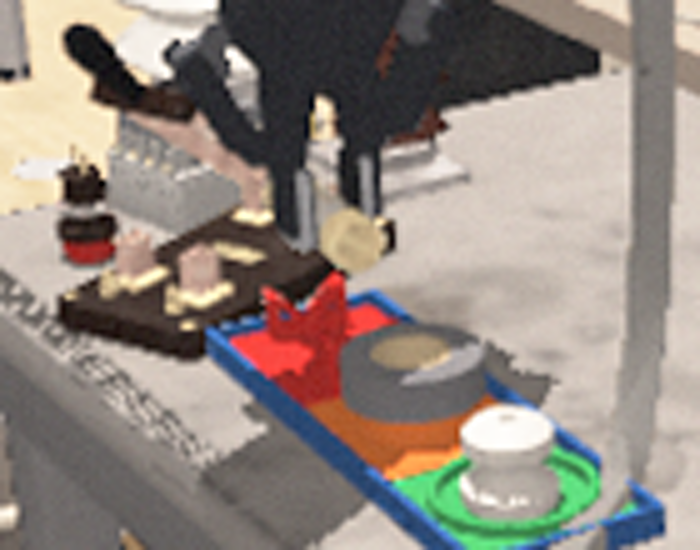

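The fuse hangs level over the red cradle, with its end face at crop (352,240). I'll measure that face to set the lengthwise centring, then lower it.

Run:
```python
from h import *
f=dict(np.load("s3.npz")); Q=cloud(f); I=f["image"].astype(int)
v,u=np.mgrid[:480,:640]
k=(I[...,0]>I[...,2]+20)&(u>190+315/5)&(u<190+390/5)&(v>150+200/5)&(v<150+275/5)&(Q[...,1]<.26)&(Q[...,2]>.055)
q=Q[k]; print(len(q),q.mean(0).round(4),np.percentile(q,[3,50,97],axis=0).round(4).tolist())
# saddle/cradle geometry from initial frames (tops)
for n in("top0","scene0"):
    s=dict(np.load(n+".npz")); P=cloud(s); k=(abs(P[...,0]-.477)<.03)&(abs(P[...,1]-.2473)<.045)&(P[...,2]>.022)&(P[...,2]<.036); w=P[k]
    for lo,hi in((.20,.2473),(.2473,.30)):
        z=w[(w[:,1]>lo)&(w[:,1]<hi)]; print(n,len(z),z.mean(0).round(4),np.percentile(z[:,1],[5,95]).round(4),np.percentile(z[:,0],[2,98]).round(4)) if len(z) else 0
```

```text
139 [0.4694 0.2068 0.0807] [[0.4626, 0.2058, 0.065], [0.4721, 0.2109, 0.0784], [0.4856, 0.2312, 0.0876]]
top0 72 [0.4767 0.2163 0.028 ] [0.2115 0.2211] [0.4576 0.494 ]
top0 78 [0.4802 0.2761 0.0273] [0.2713 0.2822] [0.4616 0.4978]
scene0 48 [0.4776 0.2156 0.0268] [0.2118 0.2218] [0.4573 0.495 ]
scene0 47 [0.4799 0.275  0.0271] [0.2689 0.2819] [0.46   0.4972]
```

Run:
```python
from h import *
f=dict(np.load("s3.npz")); Q=cloud(f)
q=Q[(abs(Q[...,0]-.476)<.02)&(Q[...,1]>.195)&(Q[...,1]<.235)&(Q[...,2]>.06)&(Q[...,2]<.092)]
h,e=np.histogram(q[:,1],np.arange(.195,.236,.002)); print(list(zip(e[:-1].round(3).tolist(),h.tolist())))
w=q[q[:,1]<.214]; print(w.mean(0).round(4),w.min(0).round(4),w.max(0).round(4))
```

```text
[(0.195, 0), (0.197, 0), (0.199, 0), (0.201, 0), (0.203, 2), (0.205, 8), (0.207, 36), (0.209, 26), (0.211, 20), (0.213, 8), (0.215, 5), (0.217, 5), (0.219, 9), (0.221, 3), (0.223, 4), (0.225, 3), (0.227, 14), (0.229, 26), (0.231, 23), (0.233, 13)]
[0.4733 0.2095 0.0763] [0.4608 0.2036 0.0633] [0.4846 0.2139 0.0882]
```

The fuse's centre is at y≈0.2465 and the cradle's at ≈0.2463, so lengthwise it is centred. Lowering now.

Run:
```python
from h import *
p=(.4772,.2410)
ms((*p,.02),vel=.12); print(ms((*p,.004),vel=.03,contact_N=4)); st("down")
robot.grip(.5); st("rel"); ms((*p,.09),vel=.12); ms((.44,.05,.15),vel=.25); ms((.44,-.1,.2),vel=.25)
f=snap("top"); g=snap("scene"); st()
a=cv2.resize(f["image"][195:280,150:300,::-1],None,fx=4,fy=4,interpolation=cv2.INTER_CUBIC); b=cv2.resize(g["image"][195:265,220:330,::-1],(600,382),interpolation=cv2.INTER_CUBIC)[:260]; cv2.imwrite("pics/z1.png",np.vstack([a,b]))
for n,s in(("t",f),("s",g)):
    Q=cloud(s); q=Q[(abs(Q[...,0]-.477)<.03)&(abs(Q[...,1]-.246)<.06)&(Q[...,2]>.036)&(Q[...,2]<.06)]
    print("fuse",n,len(q),q.mean(0).round(4),np.percentile(q,[1,99],axis=0).round(4).tolist(),np.polyfit(q[:,1],q[:,0],1).round(3),np.polyfit(q[:,1],q[:,2],1).round(3))
    q=Q[(abs(Q[...,0]-.467)<.03)&(abs(Q[...,1]-.079)<.03)&(Q[...,2]>.043)&(Q[...,2]<.06)]; print("knob",q.mean(0).round(4))
```

```text
True
down t34.8 [0.4786 0.2414 0.0094] yaw 1.519 open 0.246 gf 39.2 F [ 2.3  0.4 -0.2]
rel t35.1 [0.4768 0.241  0.0091] yaw 1.52 open 0.500 gf 0.0 F [ 1.1  0.8 -0.1]
 t37.8 [ 0.4398 -0.098   0.1992] yaw 1.524 open 0.497 gf 0.0 F [0.3 0.3 0.6]
fuse t 468 [0.4766 0.2369 0.0431] [[0.4576, 0.1864, 0.0367], [0.4896, 0.2817, 0.0485]] [0.075 0.459] [0.013 0.04 ]
knob [0.466  0.0769 0.0457]
fuse s 208 [0.4735 0.2342 0.0421] [[0.4558, 0.1864, 0.036], [0.4863, 0.284, 0.0466]] [0.039 0.464] [0.017 0.038]
knob [0.4637 0.0747 0.0452]
```

View pics/z1.png

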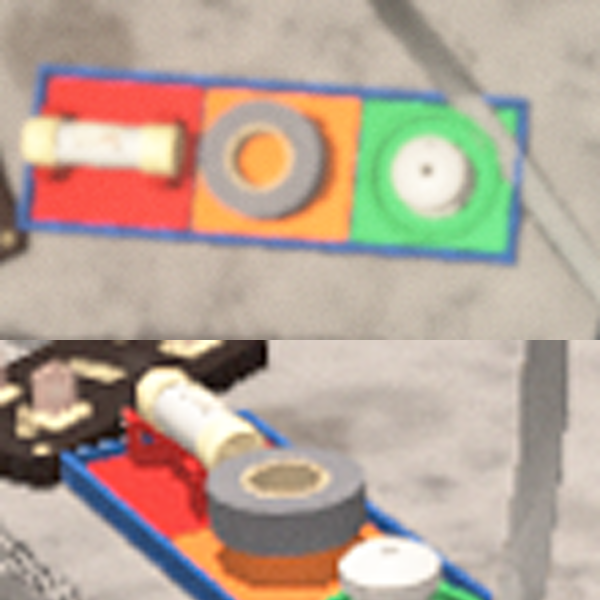

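The top view shows all three in place: the fuse level across both saddles (y 0.208–0.283, top at 0.0465), the roll centred, and the knob upright in the dish. Handing in.

```bash
python3 -c "
from plant import robot
print(robot.close_job())"
```

```text
the job is handed in; nothing more can be done
None
```

The job is handed in at about 38 s: the white knob stands upright in the green dish, the grey roll lies flat and centred on the orange pad, the sound fuse rests centred in both vees of the red cradle, and I never handled the three look-alikes.

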